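Slide a label holder behind the reagent shelf lip and hold it home

ROBOT

A 7-joint arm with a two-finger parallel gripper is mounted at the origin on the work surface. World frame = base frame: x ahead of the robot, y to its left, z up, the work surface at z = 0. Lengths are in m, angles in rad, forces in N, time in s.
With the tool pointing down it reaches from about 0.35 to 0.9 m from the base axis. Payload 8.1 kg.
Tool frame: the origin (TCP) lies between the finger pads; the fingertips stand 25 mm ahead of it and the grasp point (between the pads) lies 6 mm ahead of it; z points along the fingers, y is the direction in which the jaws open and shut (so a half turn about z gives the same grasp; the last joint's range is limited). The gripper opens to 92 mm and grips with 3 to 60 N. Pads are 19 mm wide; open, the fingers measure 130 mm over their backs; the gripper's body (75 mm by 190 mm) begins 47 mm behind the grasp point.
Start: joints at [1.099, 0.434, 0.025, 1.573, -0.012, 1.134, -0.075], TCP at [0.225, -0.583, 0.252] pointing down, gripper open.
Joint ranges: [-2.62, 2.62], [-0.44, 2.09], [-1.27, 1.32], [0.08, 2.57], [-1.32, 4.46], [0.12, 2], [-2.74, 2.74]. Speed limits (rad/s): [2.22, 2.22, 3.01, 3.01, 3.14, 3.14, 3.14].

INTERFACE

Orientations are given as a rotation vector (axis times angle).
In Python, from cell import * gives the robot as it stands.
- The arm moves only by the shell command python3 -m jog 'ROWS' [FORCE]. ROWS is JSON, one flat list of numbers, 5 for each row, row after row: the finger opening in mm, from 0 to 91.8, then the shift along the tool's x, y, z in units of 40 mm (1.0 is 40 mm), then the turn about the tool's z in units of 6 degrees (1.0 is 6 degrees). A call has 1 to 20 rows; each row shifts and turns the pose as measured when the row begins, along the tool's axes as they then stand; what a row does not reach is not made up. A row lasts 1/12 s, in which the tool goes at most 41.7 mm and 7.16 degrees, less where a joint would pass 70% of its speed; a pose out of reach is approached as far as the arm can. A call is refused whole if a number of a shift passes 1 or a number of a turn 1, either way. A call with a gripper value outside its range is refused whole. The fingers move at their own pace and stop on an object; FORCE is the grip in N (left out, the last holds). Time passes only in rows, so rows that do not move let the fingers close. It gives the time, the measured TCP pose, the force and the opening at its end, in the units of the state.
- observe(): the state, without advancing time (a new reading comes with each control period).
- get_image(name): name is "scene" or "top" or "wrist"; returns the picture (420x560x3 uint8, red, green, blue); there is no depth.
- camera_params(name): a dict with "intrinsics" (3x3 intrinsics, pixels), "dist_coeffs" ([k1, k2, p1, p2, k3] as OpenCV has them; the pictures are not rectified), "xyz" and "orientation" of the camera in the world. Camera axes: x right, y down, z forward; pixel columns grow to the right and rows downward; lengths in m; the calibration is good to about 2 mm. A picture is of the moment at which its call begins: read the wrist's pose just before it. camera_params takes no time and is no camera call; for the wrist camera it gives the pose at the moment of the call.
- sign_off(): hands the job in, once; it reports no verdict.
The state is a dict: "clock": time; "joints": joint angles; "dq": joint speeds; "joint_efforts": joint torques, N m; "position": TCP position; "ee_rot": TCP orientation; "force": force on the tool from outside, world axes, zero at the start; "ft_torque": the same for the moment, N m; "width": opening from 0.0 (shut) to 1.0 (fully open).
Only numpy, scipy, OpenCV 4.12 (cv2) and the standard library are available. Lean on these libraries where they do the work, as an engineer would, in place of code of your own. Each camera call takes 0.05 s, during which the arm holds its last target. There are 200 camera calls.

TASK

Take the blue label holder from the lab bench, lower its foot into the open mouth of the channel behind the front lip of the low reagent shelf, and slide it along, foot under the lip, until it pushes the orange spring clip all the way back. Finish while still holding the holder pressed home against the sprung clip: do not let it spring back. Leave the bottles, beaker and test-tube rack standing where they are.

Things in the scene. Friction and masses are not known exactly. Their poses are not given: they have to be found in the camera images.
- holder_mid (a point): Centre (half-way up) of the loose blue plastic label holder, about 80 g, an upright plate standing on its foot: 50 mm long (its y), 85 mm tall (z), underside 42.5 mm below this point. Its top part, from 45 to 85 mm up, is a grip bar 12 mm thick in x and 50 mm long with thin white lines, to be pinched over either measure. Same both ways round.
- holder_foot (a point): Centre of the underside of the holder's foot, axes as for holder_mid. The foot is 18 mm thick in x and 7 mm high; above it, up to the grip bar, the neck is 6 mm thick, with a white card on both faces. Foot and neck are 50 mm long in y.
- shelf: Low grey fixed shelf, 320 mm wide, top 62 mm above the bench. Origin at bench height under the middle of the channel that runs along its front edge (nearest the robot); y along the channel towards the clip, x away from the robot, z up. Lip's front face at x = -18 mm, shelf top from x = 12 to 180 mm. Channel 24 mm wide inside, its floor 48 mm up. Grey housing at y = 120 to 160 mm, 74 mm high.
- mouth (a point): Middle of the channel's open mouth, at shelf top level, 62 mm up and 105 mm along the shelf's -y: 80 mm long (y), 24 mm wide, 14 mm deep. From its +y end on, 4 mm flanges overhang the channel from both sides, underside 10 mm above its floor, leaving a slit 11 mm wide: the neck passes the slit, the foot runs under the flanges.
- home (a point): Where the centre of the foot's underside lies when the holder is fully home: on the channel floor, at y = 72 mm of the shelf, 177 mm along its +y from the mouth's middle.
- clip_face (a point): Middle of the face of the orange spring clip that the holder's end pushes on; moves with the clip. The clip is 10 mm wide and stands in the slit, its top 74 mm above the bench.
- clip (a joint): How far the orange clip is pushed back along the shelf's +y: 0 at rest, 0.012 m at its solid stop (fully home). A spring pushes back with 3.5 N at rest, 7.7 N at the stop, and drives the holder back if it is let go.
- flask_a: Clear stoppered bottle on the shelf, 56 mm wide, 73 mm tall; origin at the centre of its underside. To be left alone.
- flask_b: Green stoppered bottle on the shelf, same size and origin. To be left alone.
- flask_c: Clear stoppered bottle on the shelf, same size and origin. To be left alone.
- dropper: Amber dropper bottle with red top on the bench, 38 mm wide, 80 mm tall; origin at the centre of its underside. To be left alone.
- beaker: Small glass beaker on the bench, 50 mm wide, 60 mm tall; origin at the centre of its underside. To be left alone.
- rack: Wooden rack of stoppered test tubes on the bench, 60 x 200 mm, 105 mm tall; origin at the centre of its underside. To be left alone.
Not all that is in view belongs to the job. Of the things that look like the part that bears holder_mid, the middle-sized one is meant.

How it is judged:
On the way, in this order (a step that is already met when the one before it is completed fails the run):
1. the holder's foot is lowered into the open mouth of the channel (x of holder_foot in the frame of shelf between -0.005 and 0.005 m and z of holder_foot in the frame of shelf between 0.044 and 0.053 m and angle between holder_foot's own z axis and vertical below 0.15 rad and y of holder_foot in the frame of shelf between -0.13 and -0.05 m), for 0.05 s.
2. the holder is slid along with its foot under the overhanging lip (x of holder_foot in the frame of shelf between -0.005 and 0.005 m and z of holder_foot in the frame of shelf between 0.044 and 0.053 m and angle between holder_foot's own z axis and vertical below 0.15 rad and y of holder_foot in the frame of shelf above -0.02 m), for 0.05 s.
At the end, for the whole second after the job is handed in: The holder stands upright in the channel (within 0.15 rad), foot under the lip, along the shelf within 0.12 rad; the clip is at least 9 of its 12 mm back and pressed by the holder with over 4 N, all still, and the fingers are still on the holder (x of holder_foot in the frame of shelf between -0.005 and 0.005 m and z of holder_foot in the frame of shelf between 0.044 and 0.053 m and angle between holder_foot's own z axis and vertical below 0.15 rad and y of holder_foot in the frame of shelf above 0.066 m and value of joint clip above 0.009 m and contact force between holder and clip above 4 N and contact force between the fingers and holder above 1 N and angle between the y axis of holder_foot and the y axis of shelf, either way round below 0.12 rad and velocity of joint clip between -0.01 and 0.01 m/s); the arm keeps its last pose, push and grip.
It fails at once if one of the bottles, the beaker or the rack is shifted more than 30 mm or tipped (distance of any of flask_a, flask_b, flask_c, dropper, beaker, rack from where it was at the start of the episode above 0.03 m or angle between any of flask_a, flask_b, flask_c, dropper, beaker, rack's own z axis and vertical above 0.35 rad).
It also fails if it takes over 48 s, if anything falls off the work surface, if the arm or the gripper's body presses on something with over 40 N, if the wrist force passes 120 N, or if a joint passes its speed limit or range.

## Working session

There is one attempt and no reset: what is moved stays moved. The work goes in short steps, Python scripts to look and compute and a shell command to move; the robot and the scene stay as the last step left them, time stands still between calls to the robot, and variables do not carry over. Pictures are saved under pics/ and viewed, about 8 in all and at most 12, crops included, and the job is handed in when it is done.

```bash
mkdir -p pics
cat > h.py <<'E'
from cell import *
import numpy as np, cv2
from scipy.spatial.transform import Rotation as R
def rot(o):
    o=np.array(o,float)
    return o if o.shape==(3,3) else R.from_rotvec(o).as_matrix()
def ray(n,uv,p=None):
    p=p or camera_params(n)
    u=cv2.undistortPoints(np.array(uv,float).reshape(-1,1,2),np.array(p['intrinsics']),np.array(p['dist_coeffs'])).reshape(-1,2)
    d=np.c_[u,np.ones(len(u))]@rot(p['orientation']).T
    return np.array(p['xyz']),d
def onz(n,uv,z,p=None):
    c,d=ray(n,uv,p); return c+d*((z-c[2])/d[:,2])[:,None]
def proj(n,X,p=None):
    p=p or camera_params(n); r=rot(p['orientation']).T
    return cv2.projectPoints(np.array(X,float).reshape(-1,1,3),cv2.Rodrigues(r)[0],-r@np.array(p['xyz']),np.array(p['intrinsics']),np.array(p['dist_coeffs']))[0].reshape(-1,2)
def snap(n,f):
    im=get_image(n)[:,:,::-1].copy(); cv2.imwrite('pics/'+f+'.png',im); return im
E
python3 - <<'E'
from h import *
for n in('scene','top'):
    snap(n,n+'0'); print(n,camera_params(n))
print(observe())
E
```

```text
scene {'intrinsics': array([[463.52818259,   0.        , 277.60675945],
       [  0.        , 463.52818259, 211.2052863 ],
       [  0.        ,   0.        ,   1.        ]]), 'dist_coeffs': array([-0.04661561,  0.        ,  0.        ,  0.        ,  0.        ]), 'xyz': array([1.40208482, 0.25509437, 0.61907404]), 'orientation': array([-1.5204396 , -1.74181715,  0.9860557 ])}
top {'intrinsics': array([[499.04341279,   0.        , 277.43983536],
       [  0.        , 499.04341279, 209.96397376],
       [  0.        ,   0.        ,   1.        ]]), 'dist_coeffs': array([-0.07277401,  0.        ,  0.        ,  0.        ,  0.        ]), 'xyz': array([0.38823846, 0.11002344, 1.22473866]), 'orientation': array([-2.1605833 ,  2.13180812, -0.1651799 ])}
{'clock': 0.1, 'joints': array([ 1.09938594,  0.43512759,  0.02496996,  1.5740107 , -0.01156588,
        1.1340189 , -0.07511771]), 'dq': array([-0.00091591, -0.00069338,  0.00025048, -0.00294552, -0.00042423,
        0.00052042,  0.00079992]), 'joint_efforts': array([ 3.19435312e-03, -6.69134831e+01,  9.88081768e-01, -3.15147614e+01,
       -6.03744364e-02,  3.73524881e-02,  5.97681469e-05]), 'position': array([ 0.2251051 , -0.58259083,  0.25103761]), 'ee_rot': array([-3.08701276e+00, -5.75691930e-01,  6.50022679e-04]), 'force': array([ 0.6442194 , -1.08901791,  0.4435038 ]), 'ft_torque': array([-0.03847254, -0.02745581,  0.06354277]), 'width': 0.9999193310318872}
```

View pics/scene0.png

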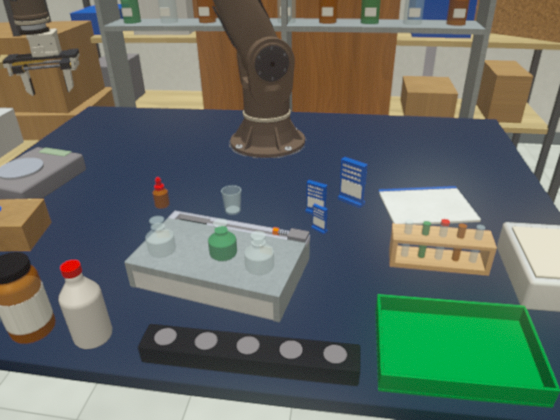

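View pics/top0.png

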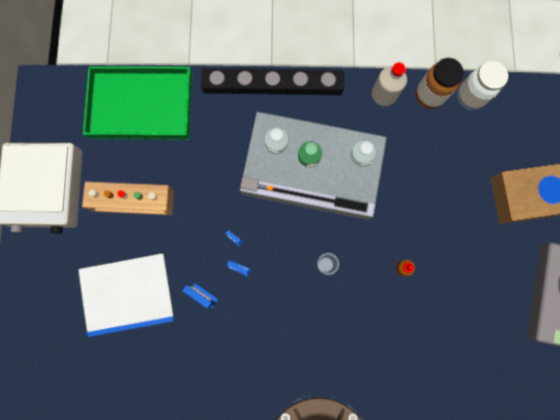

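The scene shows three blue label holders:
- small: top (234,238), scene (319,217)
- middle: top (238,268), scene (316,196)
- large: top (200,296), scene (352,180)

The middle-sized one is meant, so top (238,268). The shelf's clip is at top (269,187) and its dark mouth at (350,204). I'll confirm with an enlarged crop and measure.

Run:
```python
from h import *
t=cv2.imread('pics/top0.png'); s=cv2.imread('pics/scene0.png')
a=cv2.resize(t[105:305,180:400],None,fx=3,fy=3,interpolation=cv2.INTER_CUBIC)[:,:]
b=cv2.resize(s[150:240,290:380],None,fx=1.5,fy=1.5,interpolation=cv2.INTER_CUBIC)
a[600-135:,660-135:]=b
cv2.imwrite('pics/crop.png',a)
for n,im in(('top',t),('scene',s)):
    hsv=cv2.cvtColor(im,cv2.COLOR_BGR2HSV)
    m=cv2.inRange(hsv,(100,150,110),(125,255,255))
    c,_=cv2.findContours(m,cv2.RETR_EXTERNAL,cv2.CHAIN_APPROX_SIMPLE)
    for k in c:
        if cv2.contourArea(k)>25: print(n,cv2.contourArea(k),cv2.boundingRect(k),cv2.minAreaRect(k), onz(n,[cv2.minAreaRect(k)[0]],0.085)[0] if n=='top' else '')
    m=cv2.inRange(hsv,(5,180,150),(18,255,255)); M=cv2.findContours(m,0,2)[0]
    for k in M:
        x,y,w,h=cv2.boundingRect(k)
        if 150<y<250 and 200<x<300: print('orange',n,x,y,w,h, onz(n,[(x+w/2-.5,y+h/2-.5)],.074))
# shelf top
g=cv2.inRange(cv2.cvtColor(t,cv2.COLOR_BGR2HSV),(0,0,85),(180,70,255)); g[:105]=0;g[225:]=0;g[:,:235]=0;g[:,395:]=0
k=max(cv2.findContours(cv2.morphologyEx(g,3,np.ones((3,3))),0,2)[0],key=cv2.contourArea)
print(cv2.boxPoints(cv2.minAreaRect(k)), cv2.approxPolyDP(cv2.convexHull(k),4,True).reshape(-1,2))
```

```text
top 342.5 (87, 317, 87, 20) ((130.13006591796875, 326.70947265625), (5.081967353820801, 87.8360595703125), 79.61113739013672) [0.28899719 0.43372545 0.085     ]
top 236.0 (182, 285, 32, 24) ((197.5486602783203, 297.30810546875), (35.21678161621094, 8.675533294677734), 36.02737045288086) [0.35736464 0.28344475 0.085     ]
top 98.5 (193, 283, 25, 20) ((205.48635864257812, 291.88397216796875), (29.371135711669922, 4.998464584350586), 38.290164947509766) [0.36979069 0.2658593  0.085     ]
top 171.5 (226, 260, 25, 17) ((238.2000274658203, 267.60003662109375), (25.043960571289062, 8.9442720413208), 26.56505012512207) [0.42556687 0.19313819 0.085     ]
top 98.0 (225, 230, 18, 16) ((233.2269287109375, 237.56539916992188), (19.821510314941406, 7.1041693687438965), 37.87498474121094) [0.49387841 0.20615726 0.085     ]
top 436.5 (539, 176, 21, 27) ((549.0, 189.0), (26.0, 20.0), 90.0) [ 0.61876447 -0.54157277  0.085     ]
orange top 268 186 5 4 [[0.61395158 0.12381654 0.074     ]]
scene 49.0 (311, 225, 17, 9) ((318.67694091796875, 229.1846160888672), (16.48868751525879, 5.613170623779297), 15.25
[... 490 characters left out ...]
88042449951172, 14.122588157653809), 48.01278305053711) 
scene 189.0 (341, 157, 26, 34) ((356.7500305175781, 169.25001525878906), (38.18376159667969, 20.50609588623047), 45.0) 
scene 251.5 (71, 6, 28, 28) ((84.25675964355469, 20.959461212158203), (28.073265075683594, 24.330163955688477), 81.02737426757812) 
scene 83.5 (468, 0, 8, 20) ((471.351318359375, 9.391892433166504), (5.425166606903076, 19.72787857055664), 9.462322235107422) 
scene 393.5 (424, 0, 25, 19) ((436.0, 9.0), (18.0, 24.0), 90.0) 
orange scene 273 228 5 6 [[0.61836365 0.12073518 0.074     ]]
[[238.16617 191.27702]
 [254.27469 109.78684]
 [388.95395 136.4095 ]
 [372.84543 217.89969]] [[256 112]
 [385 136]
 [373 216]
 [240 191]]
```

View pics/crop.png

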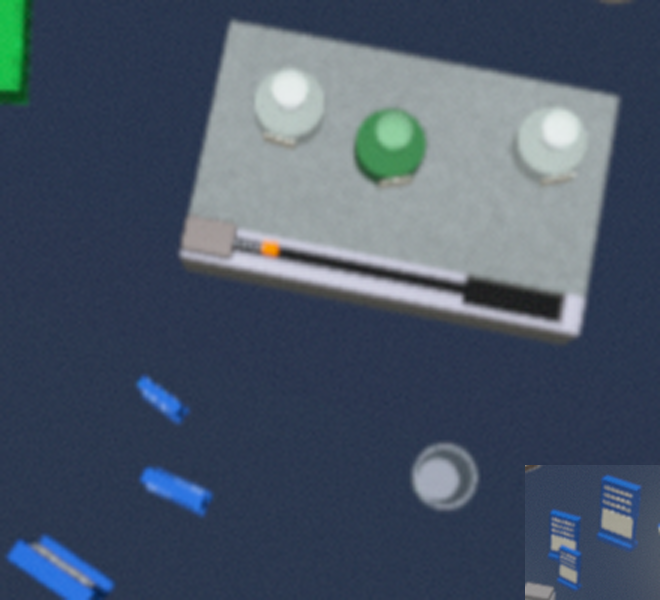

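The crop confirms it. The lengths come out at about 20, 27 and 38 px, so the one at top (238,268) is the middle-sized holder. Next I'll work out the shelf frame and the holder pose.

Run:
```python
from h import *
cr=lambda p:np.array(p,float)/3+[180,105]-1/3
# slit edges / mouth corners / shelf top corners (crop px)
P=cr([(232,20),(619,96),(580,336),(182,257),(463,278),(566,292),(560,320),(463,303)])
W=onz('top',P,.062); print(W.round(4)[:,:2])
for i,j in((0,1),(3,2),(0,3),(1,2)): print(np.linalg.norm(W[i]-W[j]),np.degrees(np.arctan2(*(W[i]-W[j])[[1,0]])))
ay=(W[0]-W[1])/np.linalg.norm(W[0]-W[1])+(W[3]-W[2])/np.linalg.norm(W[3]-W[2]); ay/=np.linalg.norm(ay)
ax=np.array([ay[1],-ay[0],0]); print('ay',ay,'ax',ax,np.degrees(np.arctan2(ay[1],ay[0])))
c=W[:4].mean(0); O=c-ax*.081; print('origin',O,'mouth',O-.105*ay,'home',O+.072*ay)
print('slit chk',((onz('top',cr([(300,256),(450,283)]),.062)-O)@ax))
# holder: top camera, top bar ends; scene
b=onz('top',[(238.2,267.6)],.08); print('holder',b)
e=onz('top',cr([(143,477),(209,505)]),.085); print(e, np.degrees(np.arctan2(*(e[0]-e[1])[[1,0]])),np.linalg.norm(e[0]-e[1]))
for n,i in(('scene',(319,182)),('scene',(316,196))): print(onz(n,[i],.085 if i[1]==182 else .0425))
r=rot(observe()['ee_rot']);print(r.round(3)); 
p=camera_params('wrist'); print(p['xyz'],rot(p['orientation']).round(3),p['intrinsics'])
```

```text
[[ 0.8048  0.1585]
 [ 0.746  -0.1553]
 [ 0.5498 -0.1201]
 [ 0.6085  0.1942]
 [ 0.5948 -0.028 ]
 [ 0.5847 -0.1095]
 [ 0.5623 -0.1045]
 [ 0.5748 -0.0279]]
0.3192548570516941 79.3896310658992
0.3197249655677982 79.42044164133176
0.19950934748973598 -10.289720505487502
0.19934060648103094 -10.154337564036647
ay [0.18386495 0.98295151 0.        ] ax [ 0.98295151 -0.18386495  0.        ] 79.40503635361549
origin [0.5976563  0.03421989 0.062     ] mouth [ 0.57835048 -0.06899002  0.062     ] home [0.61089458 0.1049924  0.062     ]
slit chk [0.00044601 0.00262639]
holder [[0.42573071 0.19350288 0.08      ]]
[[0.43411275 0.21807961 0.085     ]
 [0.41372855 0.16758864 0.085     ]] 68.01510106752251 0.054450476462066535
[[0.41833973 0.19736064 0.085     ]]
[[0.41294708 0.19063645 0.0425    ]]
[[ 0.933  0.36  -0.001]
 [ 0.36  -0.933  0.001]
 [-0.    -0.001 -1.   ]]
[ 0.28950646 -0.55739189  0.38460932] [[ 0.361 -0.902 -0.237]
 [-0.933 -0.349 -0.09 ]
 [-0.002  0.254 -0.967]] [[293.19280568   0.         277.74079524]
 [  0.         293.19280568 212.71495982]
 [  0.           0.           1.        ]]
```

```bash
python3 -m jog '[91,0.7,-0.5,0,0, 91,0.7,-0.5,0,0, 91,0.7,-0.5,0,0, 91,0.7,-0.5,0,0, 91,0.7,-0.5,0,0, 91,0.7,-0.5,0,0, 91,0.7,-0.5,0,0, 91,0.7,-0.5,0,0, 91,0.7,-0.5,0,0, 91,0.7,-0.5,0,0, 91,0.7,-0.5,0,0, 91,0.7,-0.5,0,0, 91,0,0,0,1, 91,0,0,0,1]'; python3 -c "
from h import *
o=observe();r=rot(o['ee_rot']);print(r.round(3),o['joints']);print(r.T@(np.array([.425,.193,.25])-o['position'])/.04)"
```

```text
clock: 1.27
position: [0.4577, -0.2211, 0.2449]
ee_rot: [-3.126, -0.237, 0.013]
force: [-0.6, -0.7, 0.0]
width: 0.992
[[ 0.989  0.151 -0.009]
 [ 0.151 -0.989  0.006]
 [-0.008 -0.007 -1.   ]] [ 0.45121719  0.26593555 -0.12997815  1.84548358  0.03639929  1.04291004
 -1.11222227]
[  0.75257407 -10.35889369  -0.05936966]
```

```bash
python3 -m jog '[70,0.06,-0.8,0,0, 70,0.06,-0.8,0,0, 70,0.06,-0.8,0,0, 70,0.06,-0.8,0,0, 70,0.06,-0.8,0,0, 70,0.06,-0.8,0,0, 70,0.06,-0.8,0,0, 70,0.06,-0.8,0,0, 70,0.06,-0.8,0,0, 70,0.06,-0.8,0,0, 70,0.06,-0.8,0,0, 70,0.06,-0.8,0,0, 70,0.06,-0.8,0,0, 70,0,0,0,1, 70,0,0,0,1, 70,0,0,0,1, 70,0,0,0,1, 70,0,0,0,1, 70,0,0,0,0, 70,0,0,0,0]'
python3 - <<'E'
from h import *
o=observe();r=rot(o['ee_rot']);print(r.round(3),o['joints']);print(r.T@(np.array([.425,.193,.25])-o['position'])/.04)
p=camera_params('wrist'); im=snap('wrist','w1')
m=cv2.inRange(cv2.cvtColor(im,cv2.COLOR_BGR2HSV),(100,150,90),(125,255,255))
for k in cv2.findContours(m,0,2)[0]:
    if cv2.contourArea(k)>100: print(cv2.contourArea(k),cv2.minAreaRect(k),onz('wrist',cv2.boxPoints(cv2.minAreaRect(k)),.085,p).round(4)[:,:2].tolist())
E
```

```text
clock: 2.93
position: [0.4217, 0.217, 0.2425]
ee_rot: [-3.079, 0.619, 0.029]
force: [-0.7, -0.7, 0.8]
width: 0.761
[[ 0.922 -0.386 -0.018]
 [-0.386 -0.922  0.005]
 [-0.018  0.002 -1.   ]] [-0.29483441  0.23287656 -0.33893083  1.90799739  0.07327022  1.02621988
 -2.63149925]
[ 0.30543576  0.52254293 -0.1919269 ]
135.5 ((210.3707733154297, 305.89324951171875), (6.995986461639404, 28.301944732666016), 57.9946174621582) [[0.3408, 0.3524], [0.3479, 0.3184], [0.3394, 0.3178], [0.3321, 0.3521]]
115.5 ((256.0, 297.0), (6.0, 40.0), 90.0) [[0.3428, 0.3015], [0.3256, 0.2602], [0.3185, 0.2632], [0.3359, 0.3048]]
270.0 ((253.3842315673828, 242.1560516357422), (50.16603088378906, 6.545914173126221), 10.007980346679688) [[0.4036, 0.2823], [0.4097, 0.2781], [0.3806, 0.234], [0.3743, 0.238]]
525.5 ((298.267333984375, 185.32672119140625), (48.95582962036133, 22.089824676513672), 5.710592269897461) [[0.4321, 0.2189], [0.4517, 0.2082], [0.4286, 0.1654], [0.4084, 0.1753]]
135.0 ((294.01019287109375, 172.71466064453125), (38.189937591552734, 5.210963249206543), 2.045408248901367) [[0.4493, 0.2094], [0.454, 0.2073], [0.4382, 0.173], [0.4334, 0.175]]
```

View pics/w1.png

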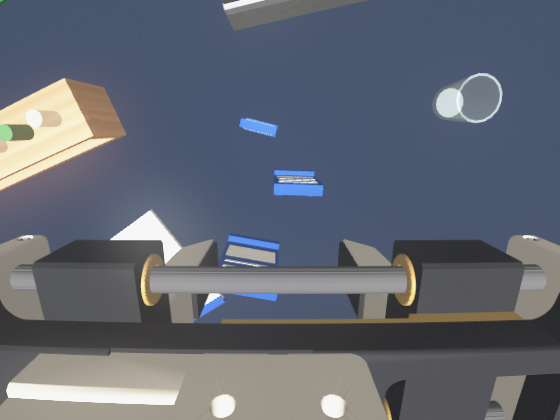

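The wrist view shows the middle holder with the top face of its bar at about cols 274–323, rows 184–196. Its card face and foot are above that at row 173. I'll measure the top face at z = 0.085.

Run:
```python
from h import *
o=observe();r=rot(o['ee_rot']);p=camera_params('wrist')
im=cv2.imread('pics/w1.png'); m=cv2.inRange(cv2.cvtColor(im,cv2.COLOR_BGR2HSV),(100,150,90),(125,255,255))
m[:184]=0;m[205:]=0;m[:,:265]=0;m[:,335:]=0
q=cv2.minAreaRect(max(cv2.findContours(m,0,2)[0],key=cv2.contourArea)); print(q)
B=onz('wrist',cv2.boxPoints(q),.085,p); print(B.round(4),B.mean(0))
s=sorted([(np.linalg.norm(B[i]-B[(i+1)%4]),np.degrees(np.arctan2(*((B[i]-B[(i+1)%4])[[1,0]])))) for i in range(4)]);print(s)
c=B.mean(0); print('tool delta (tcp frame, m)',r.T@(np.array([c[0],c[1],.2425])-o['position']), 'tool y ang',np.degrees(np.arctan2(r[1,1],r[0,1])))
```

```text
((297.5, 189.5), (11.0, 49.0), 90.0)
[[0.4413 0.2147 0.085 ]
 [0.4224 0.1695 0.085 ]
 [0.4118 0.1734 0.085 ]
 [0.431  0.2191 0.085 ]] [0.4266285  0.19418558 0.085     ]
[(np.float64(0.011241278930040139), np.float64(157.04820802097436)), (np.float64(0.011265991908609349), np.float64(-20.419360437838275)), (np.float64(0.04905683326628401), np.float64(67.3050660472163)), (np.float64(0.04955455585196326), np.float64(-112.71336603781344))]
tool delta (tcp frame, m) [ 0.01333071  0.01911204 -0.00019187] tool y ang -112.72581210000536
```

```bash
python3 -m jog '[70,0.36,0.48,0,0, 70,0.03,0,0.5,0, 70,0.02,0,0.6,0, 70,0,0,0.6,0, 70,0,0,0.6,0, 70,0,0,0,0]'
python3 - <<'E'
from h import *
o=observe();r=rot(o['ee_rot']);print(r.round(3),r.T@(np.array([.4266,.1942,.071])-o['position'])/.04)
E
```

```text
clock: 3.48
position: [0.4301, 0.1926, 0.149]
ee_rot: [-3.081, 0.589, 0.021]
force: [0.1, -0.4, -0.3]
width: 0.76
[[ 0.929 -0.369 -0.012]
 [-0.369 -0.93   0.007]
 [-0.014 -0.002 -1.   ]] [-6.90787616e-02 -1.03989323e-03  1.94994775e+00]
```

```bash
python3 -m jog '[70,-0.05,0,0.4,0.15, 70,-0.02,0,0.4,0, 70,0,0,0.4,0, 70,0,0,0.4,0, 70,0,0,0.25,0, 70,0,0,0,0]' 25
python3 - <<'E'
from h import *
o=observe();r=rot(o['ee_rot']);print(r.round(3),r.T@(np.array([.4266,.1942,.071])-o['position'])/.04)
E
```

```text
clock: 3.98
position: [0.4292, 0.195, 0.0768]
ee_rot: [-3.077, 0.595, 0.017]
force: [-0.5, 0.5, 0.1]
width: 0.765
[[ 0.928 -0.373 -0.009]
 [-0.373 -0.928  0.009]
 [-0.012 -0.005 -1.   ]] [-0.05168491  0.04480243  0.14439566]
```

```bash
python3 -m jog '[70,-0.05,0.03,0.15,0.1, 70,0,0,0,0, 40,0,0,0,0, 40,0,0,0,0, 40,0,0,0,0, 40,0,0,0,0, 40,0,0,0,0, 40,0,0,0,0]' 40
python3 - <<'E'
from h import *
o=observe();r=rot(o['ee_rot']);print(r.round(3),o['position'],o['width']*91.8)
snap('wrist','w2')
E
```

```text
clock: 4.65
position: [0.429, 0.1957, 0.0745]
ee_rot: [-3.072, 0.609, 0.011]
force: [-0.2, -0.2, -1.4]
width: 0.544
[[ 0.924 -0.381 -0.005]
 [-0.381 -0.924  0.011]
 [-0.009 -0.009 -1.   ]] [0.42897476 0.19568151 0.07453005] 49.9820112282012
```

View pics/w2.png

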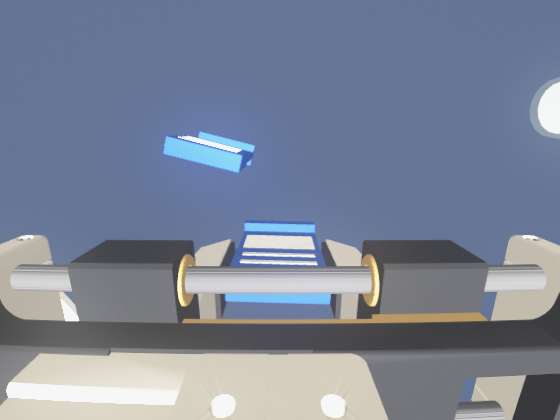

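The holder is gripped: width is 50 mm, and its foot edge sits at rows 223–232 with the plate square to the jaws. Next I'll measure its fore-aft offset in the grip.

Run:
```python
from h import *
o=observe();r=rot(o['ee_rot']);p=camera_params('wrist'); t=np.array(o['position'])
im=cv2.imread('pics/w2.png').astype(int)
for v in range(216,242): print(v,im[v,255:305].mean(0).round().astype(int),end=' ')
print()
f=lambda v,z:r.T@(onz('wrist',[(279,v)],z,p)[0]-t)
for v,z in((221.5,0),(222.5,0),(231.5,.007),(222.5,.007)): print(v,z,f(v,z).round(4))
# predict for holder centre at offset 0: z rows
for off in(-.004,0,.004):
  C=t+r@np.array([off,0,0]); ax=r[:,0]*[1,1,0]
  X=[np.r_[(C+ax*a)[:2],z] for a,z in((.009,0),(.009,.007),(.003,.007),(.003,.045),(.006,.045),(.006,.085))]
  print(off,proj('wrist',X,p)[:,1].round(1))
```

```text
216 [161 122 106] 217 [161 122 106] 218 [162 123 107] 219 [161 122 106] 220 [164 119 100] 221 [169 109  83] 222 [170 104  76] 223 [209 134  92] 224 [247 191 123] 225 [247 205 131] 226 [247 206 132] 227 [247 206 132] 228 [247 205 131] 229 [247 205 131] 230 [247 205 131] 231 [243 178 116] 232 [207 126  89] 233 [173 106  79] 234 [172 107  81] 235 [193 159 145] 236 [218 220 222] 237 [222 228 231] 238 [222 228 231] 239 [222 228 231] 240 [223 228 231] 241 [222 228 231] 
221.5 0 [ 0.0071 -0.0002  0.0745]
222.5 0 [ 0.0064 -0.0002  0.0745]
231.5 0.007 [ 0.0017 -0.0002  0.0675]
222.5 0.007 [ 0.0085 -0.0002  0.0674]
-0.004 [223.4 226.3 234.2 255.4 250.7 284. ]
0 [218.3 221.  229.  249.2 244.4 276.2]
0.004 [213.  215.6 223.7 242.9 238.1 268.3]
```

```bash
python3 -m jog '[40,0,0,-0.3,0, 40,0,0,-0.6,0, 40,0,0,-0.7,0, 40,0,0,-0.7,0, 40,0,0,-0.5,0, 40,0.5,0.4,0,0, 40,0.6,0.47,0,0, 40,0.6,0.47,0,0, 40,0.6,0.47,0,0, 40,0.6,0.47,0,0, 40,0.6,0.47,0,0, 40,0.6,0.47,0,0, 40,0.6,0.47,0,0, 40,0.6,0.47,0,0, 40,0.3,0.3,0,0, 40,0,0,0,-1, 40,0,0,0,-1, 40,0,0,0,0]'
python3 - <<'E'
from h import *
o=observe();r=rot(o['ee_rot']);print(r.round(3),o['joints'],'yang',np.degrees(np.arctan2(r[1,1],r[0,1])),o['width']*91.8)
print(r.T@(np.array([.5784,-.069,.185])+.0012*r[:,0]-o['position'])/.04)
snap('wrist','w3')
E
```

```text
clock: 6.2
position: [0.574, -0.0683, 0.1871]
ee_rot: [-3.121, 0.264, 0.011]
force: [-0.1, 0.2, -1.2]
width: 0.543
[[ 0.986 -0.168 -0.006]
 [-0.168 -0.986  0.01 ]
 [-0.008 -0.009 -1.   ]] [ 0.19311762  0.4380555  -0.22279088  1.74978032  0.10110919  0.97200417
 -1.80662596] yang -99.68005646283842 49.80446563579425
[ 0.14124109 -0.00066559  0.05041593]
```

View pics/w3.png

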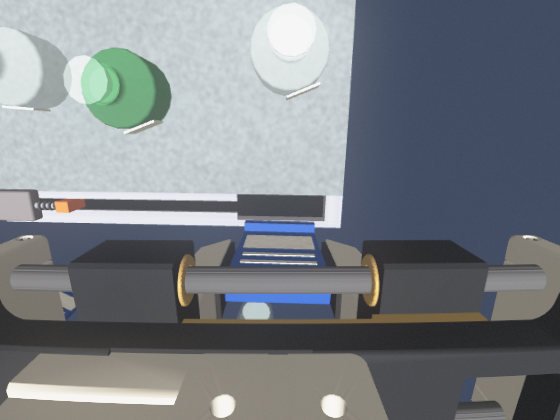

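The view shows the mouth at cols 237–325, rows 194–220, the slit running left at about row 206 to the orange clip at (65,206), and the foot edge at row 227 just in front of the mouth. I'll measure the slit and mouth edges relative to the tool.

Run:
```python
from h import *
o=observe();r=rot(o['ee_rot']);p=camera_params('wrist'); t=np.array(o['position'])
g=cv2.cvtColor(cv2.imread('pics/w3.png'),cv2.COLOR_BGR2GRAY).astype(int)
for c in(120,160,200,225,255,285,310): print(c,[(v,int(g[v,c-3:c+4].mean())) for v in range(184,226,1)][::1] if c in(160,285) else '')
print([(u,int(g[202:208,u].mean())) for u in range(228,246,2)],[(u,int(g[202:208,u].mean())) for u in range(316,342,2)])
ay=np.array([.18386,.98295,0]);ax=np.array([.98295,-.18386,0])
F=t-.0012*r[:,0]  # holder
def edge(c,a,b):
    col=g[a:b,c-2:c+3].mean(1); th=(col.max()+col.min())/2
    i=np.where((col[:-1]-th)*(col[1:]-th)<=0)[0]; return [a+k+(col[k]-th)/(col[k]-col[k+1]) for k in i]
for c in(120,145,170,195,220,245,255,270,285,300,315):
    e=edge(c,188,219 if c<237 else 224)
    X=onz('wrist',[(c,v) for v in e],.062,p)
    print(c,np.round(e,1),((X-F)@ax).round(4),((X-F)@ay).round(4),(X-[.59766,.03422,.062])@ax)
```

```text
120 
160 [(184, 203), (185, 203), (186, 203), (187, 204), (188, 203), (189, 203), (190, 200), (191, 197), (192, 211), (193, 228), (194, 233), (195, 234), (196, 235), (197, 235), (198, 235), (199, 206), (200, 125), (201, 82), (202, 82), (203, 82), (204, 81), (205, 82), (206, 81), (207, 81), (208, 81), (209, 81), (210, 111), (211, 191), (212, 229), (213, 231), (214, 230), (215, 232), (216, 233), (217, 234), (218, 235), (219, 235), (220, 234), (221, 235), (222, 235), (223, 233), (224, 177), (225, 104)]
200 
225 
255 
285 [(184, 198), (185, 197), (186, 197), (187, 197), (188, 197), (189, 198), (190, 197), (191, 198), (192, 198), (193, 198), (194, 173), (195, 106), (196, 79), (197, 79), (198, 79), (199, 78), (200, 78), (201, 77), (202, 77), (203, 77), (204, 76), (205, 77), (206, 76), (207, 76), (208, 76), (209, 76), (210, 75), (211, 74), (212, 74), (213, 75), (214, 74), (215, 73), (216, 99), (217, 124), (218, 129), (219, 129), (220, 175), (221, 114), (222, 78), (223, 84), (224, 127), (225, 136)]
310 
[(228, 82), (230, 81), (232, 82), (234, 81), (236, 82), (238, 81), (240, 81), (242, 80), 
[... 449 characters left out ...]
04168 -0.00450315]
220 [200.6 211.7] [0.0116 0.0013] [0.0546 0.055 ] [ 0.00582548 -0.00453167]
245 [193.8 218.4 222.  222. ] [ 0.0182 -0.0048 -0.0082 -0.0083] [0.0318 0.0322 0.0323 0.0323] [ 0.0124053  -0.01057808 -0.01403817 -0.01409411]
255 [193.9] [0.0182] [0.0228] [0.01239891]
270 [194.2 219.7 220.1] [ 0.0181 -0.0058 -0.0061] [0.0094 0.0093 0.0093] [ 0.0122816  -0.01153968 -0.01191301]
285 [194.6 219.2 220.6] [ 0.0179 -0.0051 -0.0065] [-0.0041 -0.0045 -0.0045] [ 0.0121525  -0.01083977 -0.01226015]
300 [194.8 219.4 221.1] [ 0.0179 -0.0051 -0.0067] [-0.0176 -0.0183 -0.0183] [ 0.01211667 -0.01084132 -0.0125096 ]
315 [194.9 220.2] [ 0.018  -0.0057] [-0.031  -0.0321] [ 0.01219823 -0.01144188]
```

```bash
cat >> h.py <<'E'
# shelf frame from wrist measure (ref. pose position [.574,-.0683,.1871], holder foot to slit centre 6.6 mm)
AX=np.array([.98295,-.18386,0]);AY=np.array([.18386,.98295,0])
ORG=np.array([.59766,.03422,0])+.0006*AX
def foot():
    o=observe();r=rot(o['ee_rot']);f=np.array(o['position'])+r@[-.0012,-.0002,.0745]
    print('foot shelf xyz mm',((f-ORG)@AX*1e3).round(2),((f-ORG)@AY*1e3).round(2),(f[2]*1e3).round(2),'yaw',round(np.degrees(np.arctan2(-r[1,1],-r[0,1]))-79.3,2),'tilt',r[:,2].round(4),'F',o['force'].round(1),'w',round(o['width']*91.8,2),o['clock'],'q7',o['joints'][6].round(2))
    return r,f
E
python3 -m jog '[40,0.165,0,0.05,0.15, 40,0,0,0.4,0, 40,0,0,0.4,0, 40,0,0,0,0]';python3 -c "
from h import *;foot()"
```

```text
clock: 6.58
position: [0.5819, -0.0673, 0.1527]
ee_rot: [-3.114, 0.32, 0.008]
force: [-1.2, 0.6, -1.4]
width: 0.543
foot shelf xyz mm 0.98 -101.69 78.19 yaw -1.02 tilt [-0.004   0.0112 -0.9999] F [-1.2  0.6 -1.4] w 49.89 6.5833 q7 -1.85
```

```bash
python3 -m jog '[40,-0.025,0,0.1,-0.15, 40,0,0,0.2,0, 40,0,0,0,0]';python3 -c "
from h import *;foot()"
```

```text
clock: 6.83
position: [0.5815, -0.0655, 0.1405]
ee_rot: [-3.116, 0.298, 0.008]
force: [-1.4, 0.1, -1.1]
width: 0.543
foot shelf xyz mm 0.25 -100.01 65.99 yaw -0.22 tilt [-0.0038  0.0115 -0.9999] F [-1.4  0.1 -1.1] w 49.81 6.8333 q7 -1.84
```

```bash
python3 -m jog '[40,-0.005,0,0.15,-0.04, 40,0,0,0.15,0, 40,0,0,0.08,0, 40,0,0,0,0]';python3 - <<'E'
from h import *;foot()
s=snap('scene','s2'); w=snap('wrist','w4')
a=cv2.resize(s[130:280,170:340],None,fx=3,fy=3,interpolation=cv2.INTER_CUBIC); b=w[120:420,80:480]
c=np.zeros((450,510+290,3),np.uint8);c[:,:510]=a;c[:217,510:]=cv2.resize(b,(290,217));cv2.imwrite('pics/c2.png',c)
E
```

```text
clock: 7.17
position: [0.5821, -0.0649, 0.1249]
ee_rot: [-3.117, 0.292, 0.005]
force: [0.2, -0.4, -1.6]
width: 0.541
foot shelf xyz mm 0.8 -99.31 50.44 yaw -0.0 tilt [-0.0019  0.0115 -0.9999] F [ 0.2 -0.4 -1.6] w 49.7 7.1667 q7 -1.85
```

View pics/c2.png

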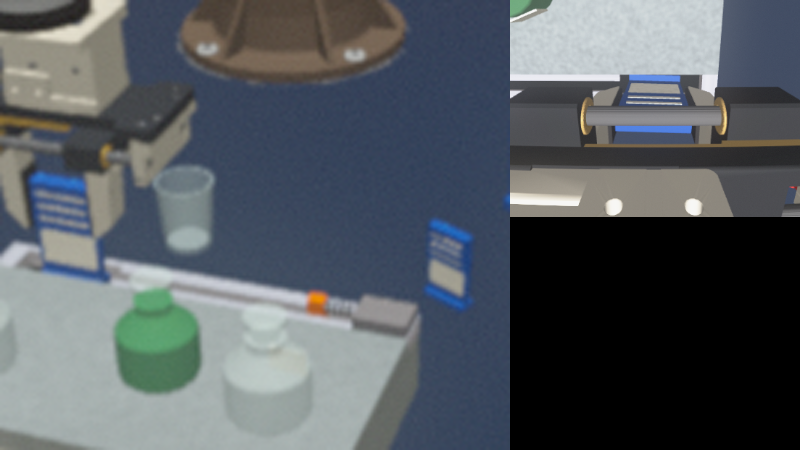

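The scene crop shows the holder's foot sunk into the mouth, with the card bottom at the lip and the plate upright. I'll lower it slightly and start sliding.

```bash
python3 -m jog '[40,-0.02,0,0.03,0, 40,0,-0.25,0,0, 40,0,-0.25,0,0, 40,0,-0.25,0,0, 40,0,0,0,0]';python3 -c "
from h import *;foot()"
```

```text
clock: 7.68
position: [0.5871, -0.0336, 0.1247]
ee_rot: [-3.117, 0.295, 0.004]
force: [0.0, 1.0, -3.0]
width: 0.543
foot shelf xyz mm 0.05 -67.62 50.22 yaw -0.12 tilt [-0.0018  0.0106 -0.9999] F [ 0.  1. -3.] w 49.82 7.6833 q7 -1.9
```

```bash
python3 -m jog '[40,0,0,0.04,0, 40,0,-0.2,0.01,0, 40,0,-0.2,0.01,0, 40,0,-0.2,0,0, 40,0,0,0,0]';python3 -c "
from h import *;foot()"
```

```text
clock: 8.1
position: [0.5931, -0.0049, 0.1231]
ee_rot: [-3.116, 0.291, 0.001]
force: [-0.3, 0.3, -0.6]
width: 0.542
foot shelf xyz mm 0.75 -38.18 48.62 yaw 0.03 tilt [ 3.000e-04  1.220e-02 -9.999e-01] F [-0.3  0.3 -0.6] w 49.76 8.1 q7 -1.95
```

```bash
python3 -m jog '[40,-0.02,-0.2,0,0, 40,0,-0.25,0,0, 40,-0.01,-0.25,-0.01,0, 40,0,-0.25,0,0, 40,-0.01,-0.25,0,0, 40,0,-0.25,0,0, 40,0,-0.25,0,0, 40,0,-0.2,0,0, 40,0,0,0,0]';python3 -c "
from h import *;foot()"
```

```text
clock: 8.85
position: [0.6068, 0.0799, 0.1246]
ee_rot: [-3.115, 0.288, 0.001]
force: [0.2, 0.6, -1.1]
width: 0.541
foot shelf xyz mm -1.41 47.77 50.1 yaw 0.13 tilt [ 3.000e-04  1.290e-02 -9.999e-01] F [ 0.2  0.6 -1.1] w 49.7 8.85 q7 -2.09
```

```bash
python3 -m jog '[40,0.03,0,0.035,0, 40,0,-0.2,0,0, 40,0,-0.15,0,0, 40,0,-0.12,0,0, 40,0,-0.1,0,0]' 50;python3 -c "
from h import *;foot()"
```

```text
clock: 9.27
position: [0.6121, 0.0993, 0.123]
ee_rot: [-3.12, 0.294, 0.004]
force: [-1.9, -6.4, 2.4]
width: 0.542
foot shelf xyz mm 0.23 67.39 48.53 yaw -0.08 tilt [-0.0018  0.0076 -1.    ] F [-1.9 -6.4  2.4] w 49.72 9.2667 q7 -2.12
```

```bash
python3 -m jog '[40,0,-0.12,0,0, 40,0,-0.12,0,0, 40,0,-0.12,0,0, 40,0,-0.12,0,0]';python3 -c "
from h import *;foot()"
```

```text
clock: 9.6
position: [0.6136, 0.1048, 0.123]
ee_rot: [3.114, -0.309, -0.014]
force: [-6.0, -13.4, 7.4]
width: 0.544
foot shelf xyz mm 0.31 71.57 48.49 yaw -0.62 tilt [-0.0099 -0.011  -0.9999] F [ -6.  -13.4   7.4] w 49.92 9.6 q7 -2.15
```

Run:
```python
from h import *
for i in range(6):
    s=get_image('scene'); 
foot(); print(observe()['dq'].round(3))
s=snap('scene','s3'); t=snap('top','t3')
c=np.zeros((450,800,3),np.uint8);c[:,:510]=cv2.resize(s[130:280,170:340],None,fx=3,fy=3,interpolation=cv2.INTER_CUBIC);c[:290,510:]=cv2.resize(t[105:235,240:370],(290,290));cv2.imwrite('pics/c3.png',c)
```

```text
foot shelf xyz mm 0.28 71.5 48.43 yaw -0.63 tilt [-0.0098 -0.0106 -0.9999] F [ -4.2 -11.4   6.7] w 49.69 9.9 q7 -2.15
[ 0.001 -0.    -0.     0.001 -0.002 -0.     0.001]
```

View pics/c3.png

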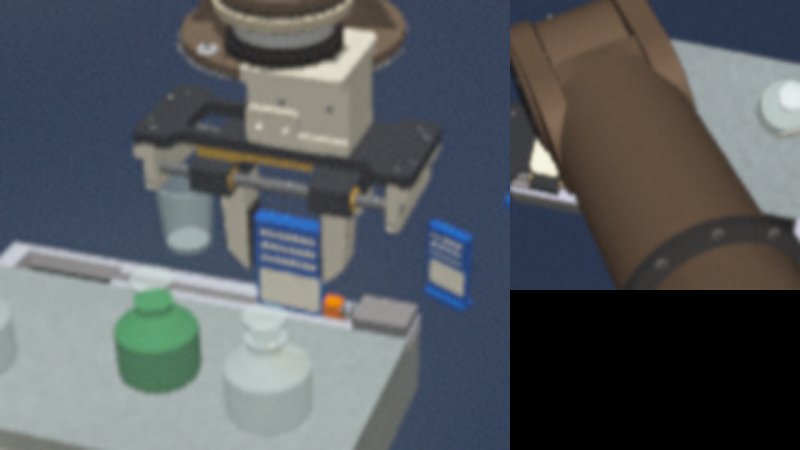

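The holder is seated in the slit and touching the orange clip. The clip has moved from crop x 317 to 335, which is 6 px or about 12 mm. The push is steady and everything is still, so I'm handing in.

```bash
python3 -c "
from h import *;foot();print(sign_off())"
```

```text
foot shelf xyz mm 0.26 71.52 48.43 yaw -0.63 tilt [-0.0098 -0.0106 -0.9999] F [ -5.8 -12.4   6.8] w 49.61 10.0 q7 -2.15
the job is handed in; nothing more can be done
None
```

I gripped the middle-sized blue holder across its 50 mm length and lowered its foot into the channel mouth. I then slid it under the lip until it pushed the clip back, and handed in at 10.0 s while still pressing.

**Last checks:**
- **Position:** by tool pose and wrist-camera calibration, the foot was at x 0.3, y 71.5, z 48.4 mm in the shelf frame. Home is 0, 72, 48.
- **Angles:** yaw was off by 0.6° and the tool was tilted about 0.8°.
- **Push and grip:** the wrist force along the channel held at about 12–13 N, above the clip's 7.7 N at its stop. The jaw opening was 49.6 mm, on the holder, and the joints were still.
- **Clip:** the scene picture showed it pushed back about 12 mm, estimated from a 6 px shift, with the holder upright against it.
- **Other items:** the green bottle, the clear bottle nearest the clip and the beaker stood where they were in the last scene crop. I did not re-measure any of them. The third bottle was only partly in view, and the dropper and rack were not in the last crops.

No check failed. In the last top view the arm hid the holder and clip, so that view confirmed nothing. The contact force between holder and clip was not measured directly.

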